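# Load the deburring machine with the middle-size spacers

### The job

First lift the oil canister by its handle off the drip stand on the machine and stand it upright on the drip mat, then slide the guard fully open, put every 32 mm (middle-size) hex spacer from the bench into the machine's tub, leaving the smaller and larger ones and everything else where they are. Slide the guard fully shut, and only then press the green start button all the way down.

Things in the scene. Friction and masses are not known exactly. Their poses are not given: they have to be found in the camera images.
- spacer32_a: Plain steel hexagonal spacer with a dark bore showing on top, 32 mm across the flats (37 mm across the corners), 30 mm tall, about 130 g. Starts standing on its end on the bench. Origin: centre of the underside; z along its bore (up); its x axis is square to a pair of flats (further pairs every 60 degrees). Middle size: WANTED. Three to five of the five 32 mm spacers are present.
- spacer32_b: Plain steel hexagonal spacer with a dark bore showing on top, 32 mm across the flats (37 mm across the corners), 30 mm tall, about 130 g. Starts standing on its end on the bench. Origin: centre of the underside; z along its bore (up); its x axis is square to a pair of flats (further pairs every 60 degrees). Middle size: WANTED. Three to five of the five 32 mm spacers are present.
- spacer32_c: Plain steel hexagonal spacer with a dark bore showing on top, 32 mm across the flats (37 mm across the corners), 30 mm tall, about 130 g. Starts standing on its end on the bench. Origin: centre of the underside; z along its bore (up); its x axis is square to a pair of flats (further pairs every 60 degrees). Middle size: WANTED. Three to five of the five 32 mm spacers are present.
- spacer32_d: Plain steel hexagonal spacer with a dark bore showing on top, 32 mm across the flats (37 mm across the corners), 30 mm tall, about 130 g. Starts standing on its end on the bench. Origin: centre of the underside; z along its bore (up); its x axis is square to a pair of flats (further pairs every 60 degrees). Middle size: WANTED. Three to five of the five 32 mm spacers are present.
- spacer32_e: Plain steel hexagonal spacer with a dark bore showing on top, 32 mm across the flats (37 mm across the corners), 30 mm tall, about 130 g. Starts standing on its end on the bench. Origin: centre of the underside; z along its bore (up); its x axis is square to a pair of flats (further pairs every 60 degrees). Middle size: WANTED. Three to five of the five 32 mm spacers are present.
- spacer24_a: Plain steel hexagonal spacer with a dark bore showing on top, 24 mm across the flats (28 mm across the corners), 30 mm tall, about 70 g. Starts standing on its end on the bench. Origin: centre of the underside; z along its bore (up); its x axis is square to a pair of flats (further pairs every 60 degrees). Smaller look-alike: not wanted, stays where it is.
- spacer24_b: Plain steel hexagonal spacer with a dark bore showing on top, 24 mm across the flats (28 mm across the corners), 30 mm tall, about 70 g. Starts standing on its end on the bench. Origin: centre of the underside; z along its bore (up); its x axis is square to a pair of flats (further pairs every 60 degrees). Smaller look-alike: not wanted, stays where it is.
- spacer40_a: Plain steel hexagonal spacer with a dark bore showing on top, 40 mm across the flats (46 mm across the corners), 30 mm tall, about 200 g. Starts standing on its end on the bench. Origin: centre of the underside; z along its bore (up); its x axis is square to a pair of flats (further pairs every 60 degrees). Larger look-alike: not wanted, stays where it is.
- spacer40_b: Plain steel hexagonal spacer with a dark bore showing on top, 40 mm across the flats (46 mm across the corners), 30 mm tall, about 200 g. Starts standing on its end on the bench. Origin: centre of the underside; z along its bore (up); its x axis is square to a pair of flats (further pairs every 60 degrees). Larger look-alike: not wanted, stays where it is.
- canister: Green oil canister with a yellow band, 68 mm diameter, 90 mm tall, about 0.4 kg. Origin: centre of its underside; z up. A black arched handle on top runs 60 mm along its x: its level middle, a bar 32 mm long and 12 mm thick, has its centre line 126 mm above the origin, 30 mm clear of the body; pinch it from above, closing along the canister's y. Starts on the drip stand, in the guard's path.
- machine: Blue bench-top deburring machine, fixed, 200 mm (x) by 380 mm (y); walls 90 mm high, rails on them to 102 mm. Origin: centre of underside; y along the guard's opening. The tub is in its -y half; the +y half is a deck 75 mm high with a round steel drip stand (88 mm diameter, top 83 mm above the bench, centred 100 mm to +y of the origin), all below the guard, which lies over it when open.
- tub_floor (a point): Centre of the tub's black floor, 45 mm above the bench, axes as the machine's. The tub is 160 by 160 mm inside with upright walls 45 mm high above its floor, open on top when the guard is open.
- guard (a joint): Pale see-through sliding guard with orange edges, in m: 0 = fully shut over the tub, 0.17 = fully open over the deck; opens along the machine's +y. Starts 0 to 12 mm ajar. Slides at about 2 N plus light damping, stays where left. Pane 176 mm square, underside 93 mm, top 99 mm above the bench; a canister on the drip stand blocks it.
- guard_handle (a point): On the guard's upright orange grip at the middle of the pane, moving with it: a tab 60 mm long along the machine's x, 12 mm thick along y, from 99 mm to 135 mm above the bench. This point is on its centre line, 123 mm above the bench. Pinch from above, closing along the machine's y.
- mat_top (a point): Centre of the upper face of the grey drip mat with a black middle, fixed on the bench in front of the machine: 130 mm (x) by 150 mm (y), 4 mm thick. Axes as the mat's.
- start (a joint): Travel of the green start button, in m: 0 = up, 0.006 = fully down (about 5 N); springs back.
- start_top (a point): Centre of the top of the green start button (32 mm diameter), about 62 mm above the bench, on a grey control box (70 by 70 by 40 mm, yellow face) fixed in front of the machine; press straight down.
- bush: Bystander: round brass bush, 36 mm diameter, 28 mm tall, among the spacers. Origin: centre of the underside.
- grease_jar: Bystander: small round red jar, 42 mm diameter, 38 mm tall, among the spacers. Origin: centre of the underside.
- screwdriver: Bystander: red-handled screwdriver lying beyond the spacers.
- wrench: Bystander: steel wrench lying in front of the spacers, nearest the robot.
- spray_can: Bystander: spray can, 56 mm diameter, 170 mm tall, at the far right.
- tape_measure: Bystander: yellow tape measure, 60 by 35 by 60 mm, at the left.
Not all that is in view belongs to the job. Leave any blue or turquoise look-alike of the spacer32_c alone. What is shaped like the part that bears start but orange is not meant.

How it is judged:
On the way, in this order (a step that is already met when the one before it is completed fails the run):
1. the canister stands upright on the drip mat, let go (x of canister in the frame of mat_top between -0.045 and 0.045 m and y of canister in the frame of mat_top between -0.055 and 0.055 m and z of canister in the frame of mat_top between -0.006 and 0.01 m and angle between canister's own z axis and vertical below 0.15 rad and contact force between the fingers and canister below 0.3 N), for 0.2 s.
2. the guard is fully open (value of joint guard above 0.155 m), for 0.1 s.
3. every 32 mm spacer is in the tub (x of spacer32_a in the frame of tub_floor between -0.08 and 0.08 m and y of spacer32_a in the frame of tub_floor between -0.08 and 0.08 m and z of spacer32_a in the frame of tub_floor between -0.008 and 0.036 m and x of spacer32_b in the frame of tub_floor between -0.08 and 0.08 m and y of spacer32_b in the frame of tub_floor between -0.08 and 0.08 m and z of spacer32_b in the frame of tub_floor between -0.008 and 0.036 m and x of spacer32_c in the frame of tub_floor between -0.08 and 0.08 m and y of spacer32_c in the frame of tub_floor between -0.08 and 0.08 m and z of spacer32_c in the frame of tub_floor between -0.008 and 0.036 m and x of spacer32_d in the frame of tub_floor between -0.08 and 0.08 m and y of spacer32_d in the frame of tub_floor between -0.08 and 0.08 m and z of spacer32_d in the frame of tub_floor between -0.008 and 0.036 m and x of spacer32_e in the frame of tub_floor between -0.08 and 0.08 m and y of spacer32_e in the frame of tub_floor between -0.08 and 0.08 m and z of spacer32_e in the frame of tub_floor between -0.008 and 0.036 m), for 0.2 s.
4. the guard is fully shut (value of joint guard below 0.008 m), for 0.2 s.
5. the start button is pressed down (value of joint start above 0.0045 m), for 0.05 s.
At the end, for the whole second after the job is handed in: All 32 mm spacers present are in the tub, guard shut within 8 mm, canister upright on the mat (centre 20 mm or more inside its edge), start pressed and up again, 24 and 40 mm spacers and bystanders within 50 mm of their starts (all of step 3 and x of canister in the frame of mat_top between -0.045 and 0.045 m and y of canister in the frame of mat_top between -0.055 and 0.055 m and z of canister in the frame of mat_top between -0.006 and 0.01 m and angle between canister's own z axis and vertical below 0.15 rad and value of joint guard below 0.008 m and value of joint start below 0.002 m and linear speed of canister below 0.02 m/s and distance of each of spacer24_a, spacer24_b, spacer40_a, spacer40_b, bush, grease_jar, screwdriver, wrench, spray_can, tape_measure from where it was at the start of the episode below 0.05 m); the robot touches nothing.
It fails at once if a wrong-size spacer or a bystander is moved more than 50 mm (distance of any of spacer24_a, spacer24_b, spacer40_a, spacer40_b, bush, grease_jar, screwdriver, wrench, spray_can, tape_measure from where it was at the start of the episode above 0.05 m).
It fails at once if the start button is pressed while the guard is not shut (value of joint start above 0.003 m and value of joint guard above 0.015 m).
Of spacer32_a, spacer32_b, spacer32_c, spacer32_d, spacer32_e only 3 to 5 are there at a start; the rules pass over those that are not, and their reading is None.
At some moment in a run one of spacer32_a, spacer32_b, spacer32_c, spacer32_d, spacer32_e may be knocked a few centimetres aside while the robot is not near it.
Once in a run the grip may slacken for a moment while it holds something.
It also fails if it takes over 208 s, if anything falls off the work surface, if the arm or the gripper's body presses on something with over 40 N, if the wrist force passes 120 N, or if a joint passes its speed limit or range.

### The arm

A 7-joint arm with a two-finger parallel gripper is mounted at the origin on the work surface. World frame = base frame: x ahead of the robot, y to its left, z up, the work surface at z = 0. Lengths are in m, angles in rad, forces in N, time in s.
With the tool pointing down it reaches from about 0.425 to 0.925 m from the base axis. Payload 6.8 kg.
Tool frame: the origin (TCP) lies at the very end of the fingers, on their centre line; the grasp point (between the pads) lies 19 mm behind it (grip_point_offset is the distance from the TCP to the grasp point, in m); z points along the fingers, y is the line along which they close (so a half turn about z gives the same grasp; the last joint's range is limited). The gripper opens to 85 mm and grips with 20 to 120 N. Pads are 22 mm wide; open, the fingers measure 114 mm over their backs; the gripper's body (76 mm by 85 mm) begins 54 mm behind the grasp point. The pads swing forward as they close: fully open they stand 13 mm farther back than shut.
Start: joints at [1.173, 0.477, 0.022, 1.555, -0.011, 1.109, -0.083], TCP at [0.193, -0.647, 0.231] pointing down, gripper open.
Joint ranges: [-2.96, 2.96], [-0.34, 2.1], [-1.41, 1.46], [0.24, 2.44], [-1.37, 4.51], [0.17, 1.92], [-2.96, 2.96]. Speed limits (rad/s): [2.39, 2.39, 3.14, 3.14, 3.14, 3.14, 3.14].

### API

Orientations are given as a unit quaternion [w, x, y, z].
In Python, from station import * gives the robot as it stands.
- The arm moves only by the tool carry_out, never from a script. Its argument "rows" is text: rows parted by semicolons, each of 4 numbers parted by spaces: the shift along the world's x, y, z in mm, then the turn about the world's z in degrees. In form: dx dy dz yaw; .... A call has 1 to 10 rows; each row shifts and turns the commanded pose from where the row before left it; what a row does not reach is not made up. A row lasts 1/8 s, in which the tool goes at most 62.5 mm and 10.7 degrees, less where a joint would pass 70% of its speed; a pose out of reach is approached as far as the arm can. A call is refused whole if a number of a shift passes 62.5 or a number of a turn 10.7, either way. A call with a gripper value outside its range is refused whole. "claw" is the finger opening in mm, from 0 to 85.4, set as the call begins (left out, the last holds). The fingers move at their own pace and stop on an object; "force" is the grip in N (left out, the last holds). Time passes only in rows, so rows that do not move let the fingers close. It gives the time, the measured TCP pose, the force, the opening and the grip force at its end, in the units of the state.
- get_obs(): the state, without advancing time (a new reading comes with each control period).
- read_camera(name): name is "scene" or "top"; returns a dict with "img" (480x640x3 uint8, blue, green, red), "fov_y" (degrees; the focal length in pixels is half the picture's height over the tangent of half this angle, whatever the lens; pixels are square), "cx", "cy" (the principal point, pixels), "world_to_cam" (4x4, takes a point from world to camera coordinates). Camera axes: x right, y up, looking along -z (the intrinsics and any distortion apply to the point x, -y, -z); pixel columns grow to the right and rows downward; lengths in m; the calibration is good to about 2 mm. A picture is of the moment at which its call begins. There is no depth.
- hand_in(): hands the job in; it is judged then, once.
Trained networks look in the newest picture that a camera, given by its name, has taken for a name from the list of things; names that differ only in an ending like _2 or _b are one class to them, and where a whole thing is asked for, a point or a joint stands for the part that bears it (a point fixed in the world has none). Each returns a list of dicts, best first, with "confidence" (0 to 1); they miss things now and then, are a little off and sometimes report something else, mostly with a low value. They report only what shows in the picture. A call takes as long as a camera call. They do not tell look-alikes from the thing itself.
- recognise(camera, thing): "centre" ([column, row] in pixels, amid what is visible of it).
- outline_of(camera, thing): "pixels" (480x640 bool, what is visible of it) and "centre" ([column, row] in pixels, amid what is visible of it).
- place_of(camera, thing): "centre" ([column, row] in pixels: a listed point, or the origin of a listed thing).
The state is a dict: "t": time; "q": joint angles; "joint_vel": joint speeds; "joint_torque": joint torques, N m; "eef_pos": TCP position; "tool_rot": TCP orientation; "contact_force": force on the tool from outside, world axes, zero at the start; "torque": the same for the moment, N m; "gripper_width": opening from 0.0 (shut) to 1.0 (fully open); "grasp_force": force on a finger pad.
Only numpy, scipy, OpenCV 4.12 (cv2) and the standard library are available. Lean on these libraries where they do the work, as an engineer would, in place of code of your own. Each camera call takes 0.05 s, during which the arm holds its last target. There are 200 camera calls.

## Working session

There is one attempt and no reset: what is moved stays moved. The work goes in short steps, Python scripts to look and compute and a tool call to move; the robot and the scene stay as the last step left them, time stands still between calls to the robot, and variables do not carry over. Pictures are saved under pics/ and viewed, at most 14 in all, crops included, and the job is handed in when it is done.

Besides the shell and the picture viewer there is one more tool, called after "Emit:" in YAML: its name, and indented under it one key for each argument. carry_out: Moves the arm, as the interface text tells. Its arguments: {"type":"object","properties":{"rows":{"type":"string"},"claw":{"type":"number"},"force":{"type":"number"}},"required":["rows"]}

```bash
mkdir -p pics; ls; cat > h.py <<'E'
from station import *
import numpy as np, cv2
def snap(n,f=None):
    c=read_camera(n)
    if f: cv2.imwrite('pics/'+f,c['img'])
    return c
def ray(c,uv):
    f=240/np.tan(np.radians(c['fov_y'])/2)
    M=np.array(c['world_to_cam']);R=M[:3,:3];t=M[:3,3]
    d=R.T@np.array([(uv[0]-c['cx'])/f,-(uv[1]-c['cy'])/f,-1.]);o=-R.T@t
    return o,d
def at(c,uv,z):
    o,d=ray(c,uv);return o+d*(z-o[2])/d[2]
def px(c,p):
    f=240/np.tan(np.radians(c['fov_y'])/2)
    q=np.array(c['world_to_cam'])@np.append(p,1)
    return np.array([c['cx']+f*q[0]/-q[2],c['cy']-f*q[1]/-q[2]])
E
python3 - <<'E'
from h import *
np.set_printoptions(precision=4,suppress=True)
for n in ['scene','top']:
    c=snap(n,n+'0.png'); print(n,{k:v for k,v in c.items() if k!='img'})
    for th,z in [('spacer32_a',0),('spacer24_a',0),('spacer40_a',0),('canister',.083),('guard_handle',.123),('mat_top',.004),('start_top',.062),('tub_floor',.045),('machine',0),('bush',0),('grease_jar',0)]:
        for r in place_of(n,th): print(th,np.round(r['confidence'],2),np.round(r['centre']),at(c,r['centre'],z)[:2])
print(get_obs())
E
```

```text
pics
scene {'fov_y': 50.04861390521324, 'cx': 319.71780828497697, 'cy': 237.68099133051018, 'world_to_cam': array([[ 0.4414,  0.8972, -0.0115, -0.2197],
       [-0.5384,  0.2751,  0.7965,  0.1909],
       [ 0.7178, -0.3454,  0.6045, -1.5805],
       [ 0.    ,  0.    ,  0.    ,  1.    ]])}
spacer32_a 0.85 [261. 310.] [ 0.5587 -0.173 ]
spacer32_a 0.71 [247. 268.] [ 0.4122 -0.1531]
spacer32_a 0.7 [254. 292.] [ 0.499  -0.1678]
spacer32_a 0.6 [296. 285.] [ 0.52   -0.0705]
spacer32_a 0.52 [221. 314.] [ 0.5309 -0.2546]
spacer24_a 0.48 [279. 263.] [ 0.4293 -0.0752]
spacer24_a 0.46 [168. 301.] [ 0.4397 -0.349 ]
spacer24_a 0.31 [376. 220.] [0.3814 0.2265]
spacer40_a 0.74 [211. 285.] [ 0.4321 -0.2472]
spacer40_a 0.63 [178. 329.] [ 0.5311 -0.3488]
canister 0.72 [482. 232.] [0.6339 0.3544]
guard_handle 0.71 [409. 237.] [0.6155 0.1614]
guard_handle 0.5 [298. 286.] [ 0.6481 -0.1197]
mat_top 0.88 [374. 220.] [0.3824 0.2191]
mat_top 0.74 [409. 239.] [0.4952 0.255 ]
mat_top 0.65 [177. 328.] [ 0.5319 -0.3493]
start_top 0.67 [337. 226.] [0.435  0.0799]
start_top 0.62 [365. 167.] [0.211  0.2876]
tub_floo
[... 1378 characters left out ...]
0.27 [218. 210.] [0.6166 0.2621]
grease_jar 0.75 [335. 208.] [ 0.6233 -0.066 ]
grease_jar 0.35 [231. 292.] [0.3874 0.2213]
grease_jar 0.31 [160. 325.] [0.2972 0.413 ]
{'t': 1.2, 'q': array([ 1.1729,  0.477 ,  0.0224,  1.5554, -0.0115,  1.1093, -0.0831]), 'joint_vel': array([ 0.0003, -0.0021, -0.0002,  0.0021, -0.0026,  0.0002,  0.0004]), 'joint_torque': array([  0.0002, -59.6329,   1.6065, -28.1551,   0.0126,   0.0016,
        -0.    ]), 'eef_pos': array([ 0.1929, -0.6469,  0.2313]), 'tool_rot': array([-0.    ,  0.9895,  0.1444,  0.    ]), 'contact_force': array([ 0.8611,  0.4733, -0.4579]), 'torque': array([ 0.0647, -0.0221,  0.0371]), 'grasp_force': 0.0, 'gripper_width': 0.999502560443686}
```

View pics/top0.png

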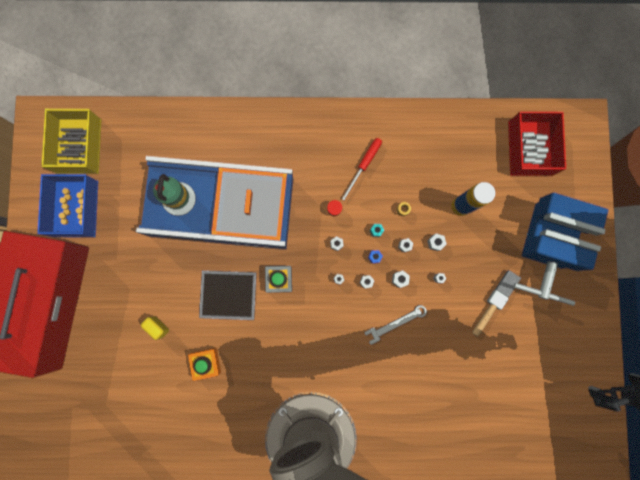

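```bash
python3 - <<'E'
import cv2
a=cv2.imread('pics/top0.png')
cv2.imwrite('pics/top0c.png',cv2.resize(a[180:310,310:470],None,fx=4.6,fy=4.6,interpolation=cv2.INTER_CUBIC))
cv2.imwrite('pics/top0m.png',cv2.resize(a[150:320,140:310],None,fx=3.5,fy=3.5,interpolation=cv2.INTER_CUBIC))
E
```

```text
(no output)
```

View pics/top0c.png

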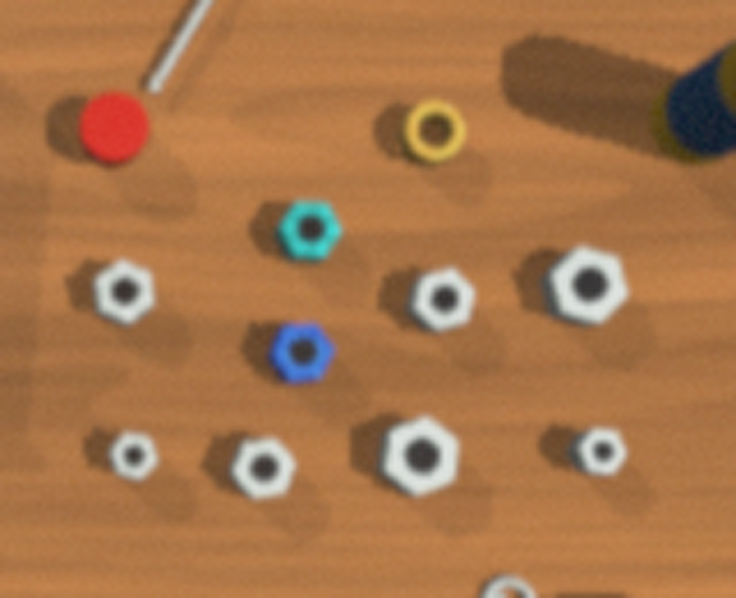

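View pics/top0m.png

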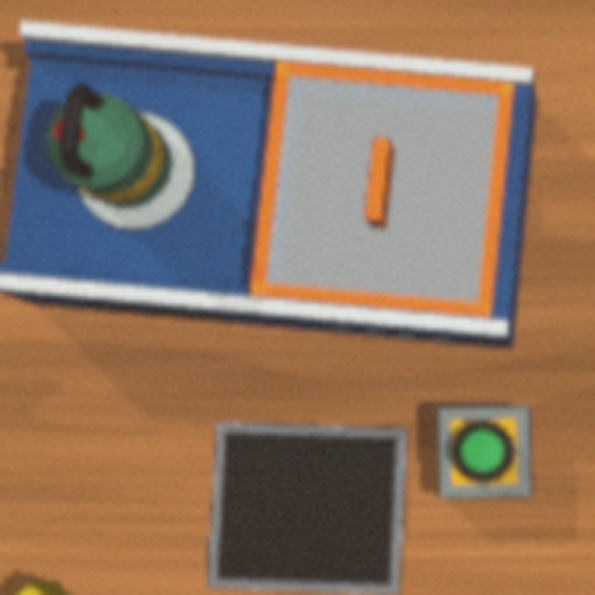

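View pics/scene0.png

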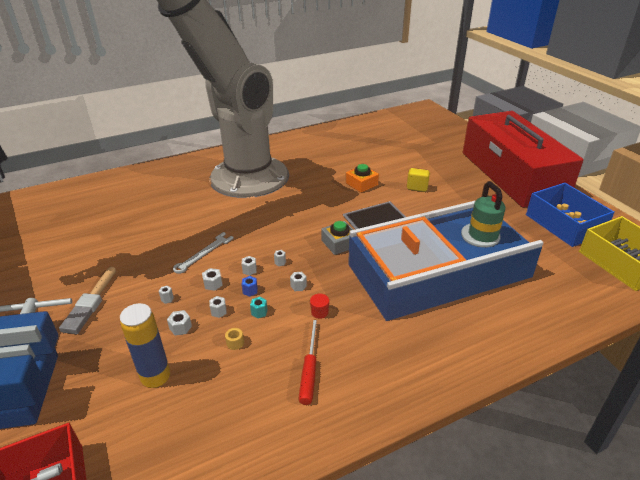

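The three steel mid-size spacers, in top-view pixels, are (337,243), (406,245) and (367,282). The smaller ones are (339,279) and (441,278), and the larger ones (438,242) and (401,279). Turquoise (377,230) and blue (375,257) are decoys. The real start button is on the grey box at (278,279); the one on the orange box at (202,365) is not meant. The mat is at (229,295) and the canister at (174,194).

```bash
cat >> h.py <<'E'
from scipy.optimize import minimize
def spacers(c):
    """bright grey top faces -> position, flats yaw(mod60), across-flats"""
    hsv=cv2.cvtColor(c['img'],cv2.COLOR_BGR2HSV)
    m=((hsv[...,1]<45)&(hsv[...,2]>150)).astype(np.uint8)
    out=[];cs,_=cv2.findContours(m,cv2.RETR_EXTERNAL,cv2.CHAIN_APPROX_NONE)
    for k in cs:
        if not 60<cv2.contourArea(k)<500: continue
        (u,v),r=cv2.minEnclosingCircle(k)
        if not(200<v<310 and 310<u<470): continue
        P=np.array([at(c,p,.03)[:2] for p in k[:,0].astype(float)])
        g=np.array([at(c,(a,b),.03)[:2] for a,b in cv2.convexHull(k)[:,0].astype(float)])
        s0=cv2.minEnclosingCircle((P*1000).astype(np.float32))[0];s0=np.array(s0)/1000
        ctr=P.mean(0)
        def cost(x):
            a=x[3]+np.arange(6)*np.pi/3
            d=np.max((P-x[:2])@np.array([np.cos(a),np.sin(a)]),1)
            return np.mean((d-x[2])**2)*1e6
        b=min((minimize(cost,[*ctr,.015,t],method='Nelder-Mead',options=dict(xatol=1e-6,fatol=1e-6,maxiter=2000)) for t in (0,.35,.7)),key=lambda r:r.fun)
        out.append((b.x[:2],np.degrees(b.x[3])%60,2e3*b.x[2]+2.5,(round(u),round(v))))
    return out
E
python3 - <<'E'
from h import *
np.set_printoptions(precision=4,suppress=True)
c=snap('top')
for s in spacers(c): print(*s)
# machine rails from white rails z=.102
off=np.array([140,150])
for a,b in [((22,24),(530,71)),((0,283),(508,328))]:
    A=at(c,np.array(a)/3.5+off,.102);B=at(c,np.array(b)/3.5+off,.102);d=A-B
    print('rail',A[:2],B[:2],np.degrees(np.arctan2(-d[0],d[1])))
for nm,pts,z in [('mat',[(218,425),(405,430),(400,590),(210,583)],.004),('box',[(440,406),(531,406),(530,495),(437,495)],.04),('pane',[(275,62),(513,86),(490,316),(251,293)],.099),('grip',[(373,137),(391,138),(384,226),(364,224)],.135),('btn',[(483,452)],.062),('stand',[(137,170)],.083)]:
    P=np.array([at(c,np.array(p)/3.5+off,z)[:2] for p in pts]);print(nm,P.tolist(),P.mean(0))
s=snap('scene')
for n,cc,x,y in [('a',c,174,194),('b',s,490,210)]:
    cv2.imwrite(f'pics/{n}.png',cv2.resize(cc['img'][y-40:y+40,x-40:x+40],None,fx=5,fy=5,interpolation=cv2.INTER_CUBIC))
cv2.imwrite('pics/can.png',np.hstack([cv2.imread('pics/a.png'),cv2.imread('pics/b.png')]))
E
```

```text
[ 0.4185 -0.149 ] 1.5862542640645594 32.84708716151228 (367, 281)
[ 0.4264 -0.2411] 24.872272573464357 40.88207277525187 (401, 279)
[ 0.5184 -0.256 ] 14.597773296152273 33.0190461241021 (406, 245)
[ 0.5222 -0.0676] 30.187898823729707 32.722880106673415 (336, 243)
[ 0.5276 -0.3421] 43.13037816745633 40.557921669785834 (438, 242)
rail [0.7364 0.4299] [0.7027 0.0535] -5.115406464573679
rail [0.5428 0.4386] [0.5115 0.068 ] -4.840007737119716
mat [[0.4448581922882689, 0.3005271643684742], [0.44154012741779947, 0.15343611956367484], [0.3168348512433631, 0.155430345773836], [0.3216704113909735, 0.3035061811307171]] [0.3812 0.2282]
box [[0.45829806579442933, 0.12270069609397226], [0.45859280820744647, 0.053138482267096956], [0.3907874668458724, 0.05337515871550391], [0.39050156389626073, 0.12408972647018081]] [0.4245 0.0883]
pane [[0.7094443610566845, 0.24265366704843255], [0.6921529142776931, 0.06611004306527168], [0.5205628214364103, 0.0813942914924378], [0.5367162968483581, 0.25621409725292577]] [0.6147 0.1616]
grip [[0.6445579579680667, 0.16394501941189404], [0.6438930368693809, 0.1510814636402202], [0.5802310168304424, 0.15502968986451912], [0.5816039062564126, 0.1692577932526261]] [0.6126 0.1598]
btn [[0.4225744880407981, 0.08796777899497273]] [0.4226 0.088 ]
stand [[0.631119771416474, 0.34705830907052043]] [0.6311 0.3471]
```

View pics/can.png

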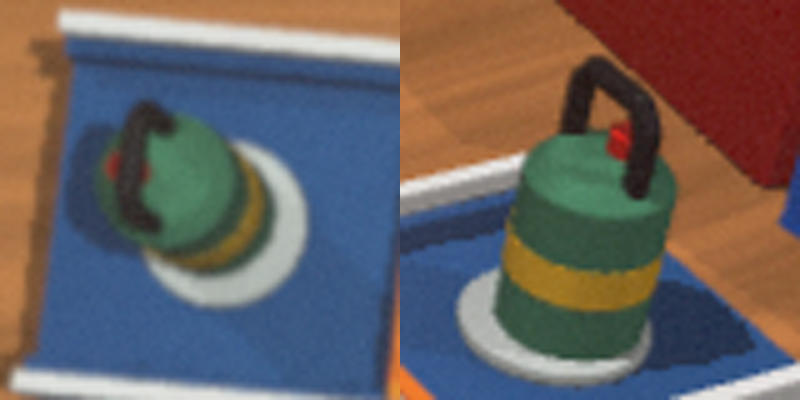

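```bash
python3 - <<'E'
from h import *
np.set_printoptions(precision=4,suppress=True)
c=snap('top');s=snap('scene')
def T(p): return np.array([134+p[0]/5,154+p[1]/5])
def S(p): return np.array([450+(p[0]-400)/5,170+p[1]/5])
for nm,cc,F,a,b in [('top',c,T,(145,110),(128,198)),('sc',s,S,(597,65),(645,105))]:
    A=at(cc,F(a),.209);B=at(cc,F(b),.209);d=A-B
    print(nm,A[:2],B[:2],(A+B)[:2]/2,np.linalg.norm(d),np.degrees(np.arctan2(d[1],d[0])))
print(at(c,T((176,182)),.173)[:2],at(s,S((601,173)),.173)[:2])
for n,cc in(('top',c),('scene',s)):
    for r in place_of(n,'canister'): print(n,r['confidence'],at(cc,r['centre'],.083))
R=get_obs();print(R['eef_pos'],R['tool_rot'])
E
```

```text
top [0.6571 0.3489] [0.6152 0.3554] [0.6362 0.3522] 0.042311782252066776 -8.773679405564117
sc [0.6229 0.3569] [0.658  0.3529] [0.6404 0.3549] 0.03530747746663954 173.39254662915016
[0.6314 0.3449] [0.6513 0.3432]
top 0.8 [0.6416 0.3624 0.083 ]
top 0.31 [0.609  0.2422 0.083 ]
scene 0.61 [0.635  0.3624 0.083 ]
[ 0.1929 -0.6469  0.2313] [0.     0.9895 0.1444 0.    ]
```

The handle's level bar is centred near (0.638, 0.354) with a yaw of about -8°, and both cameras agree. I'm moving there.

Emit:
carry_out:
  rows: "40 40 25 -2.5;40 40 25 -2.5;40 40 25 -2.5;40 40 25 -2.5;30 50 0 -2.5;30 50 0 -2.5;30 50 0 -2.5;30 50 0 -2.5;30 50 0 -2.5;30 50 0 -2.5"
  claw: 60
  force: 40

```text
t: 2.75
eef_pos: [0.5336, -0.1853, 0.3316]
tool_rot: [0.0, 0.997, -0.074, 0.0]
contact_force: [0.5, -1.1, 0.2]
gripper_width: 0.706
grasp_force: 0.0
```

```bash
cat >> h.py <<'E'
def st():
    o=get_obs();q=o['tool_rot'];a=2*np.degrees(np.arctan2(q[2],q[1]))-90
    print('t',round(o['t'],2),'p',np.round(o['eef_pos'],4),'close ang',np.round(a%180,1),'w',np.round(o['gripper_width']*85.4,1),'F',np.round(o['contact_force'],1),'g',round(o['grasp_force'],1),'q',np.round(o['q'],2))
    return o
E
python3 -c "
from h import *;st()"
```

```text
t 2.75 p [ 0.5336 -0.1853  0.3316] close ang 81.5 w 60.3 F [ 0.5 -1.1  0.2] g 0.0 q [ 0.39  0.23 -0.2   1.68  0.05  1.24 -1.54]
```

Emit:
carry_out:
  rows: "10 54 0 0;10 54 0 0;10 54 0 0;10 54 0 0;10 54 0 0;10 54 0 0;10 54 0 0;11 54 0 0;11 54 0 0;12 54 0 0"

```text
t: 4.0
eef_pos: [0.6373, 0.3546, 0.3314]
tool_rot: [0.0, 0.997, -0.073, 0.0]
contact_force: [0.7, -0.3, 0.1]
gripper_width: 0.702
grasp_force: 0.0
```

```bash
python3 - <<'E'
from h import *
o=st()
c=snap('top');s=snap('scene')
a=c['img'][140:240,110:210];b=s['img'][130:260,420:550]
cv2.imwrite('pics/g1.png',np.hstack([cv2.resize(a,(400,400)),cv2.resize(b,(400,400))]))
E
```

```text
t 4.0 p [0.6373 0.3546 0.3314] close ang 81.6 w 60.0 F [ 0.7 -0.3  0.1] g 0.0 q [-0.35  0.54 -0.4   1.25  0.2   1.39 -2.45]
```

View pics/g1.png

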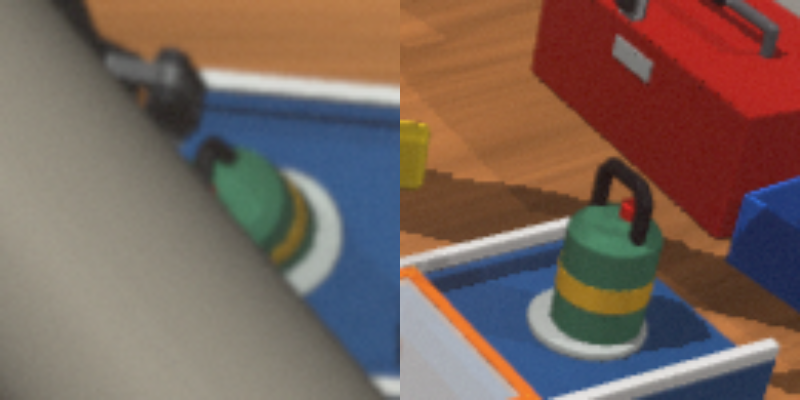

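The arm partly covers the top view. The canister is unmoved, so I'll descend and pinch.

Emit:
carry_out:
  rows: "0 0 -40 0;0 0 -40 0;0 0 -40 0;0 0 -21 0;0 0 0 0"

```text
t: 4.72
eef_pos: [0.6364, 0.3524, 0.1889]
tool_rot: [0.001, 0.997, -0.073, -0.001]
contact_force: [-0.0, 0.4, 0.6]
gripper_width: 0.702
grasp_force: 0.0
```

Emit:
carry_out:
  rows: "0 0 0 0;0 0 0 0;0 0 0 0;0 0 0 0;0 0 0 0;0 0 0 0;0 0 0 0;0 0 0 0"
  claw: 0
  force: 70

```text
t: 5.72
eef_pos: [0.6376, 0.3537, 0.1921]
tool_rot: [-0.001, 0.997, -0.073, 0.001]
contact_force: [-1.0, -0.2, 6.3]
gripper_width: 0.114
grasp_force: 68.1
```

Emit:
carry_out:
  rows: "0 0 10 0;0 0 20 0;0 0 30 0;0 0 40 0;0 0 0 0;0 0 0 0"

```text
t: 6.48
eef_pos: [0.6365, 0.3528, 0.2897]
tool_rot: [0.0, 0.997, -0.073, -0.0]
contact_force: [-0.4, -0.0, -4.6]
gripper_width: 0.112
grasp_force: 68.3
```

```bash
python3 - <<'E'
from h import *
o=st()
s=snap('scene')
cv2.imwrite('pics/g2.png',cv2.resize(s['img'][60:300,330:640],None,fx=2,fy=2))
E
```

```text
t 6.47 p [0.6365 0.3528 0.2897] close ang 81.6 w 9.6 F [-0.4 -0.  -4.6] g 68.3 q [-0.35  0.56 -0.4   1.32  0.21  1.31 -2.46]
```

View pics/g2.png

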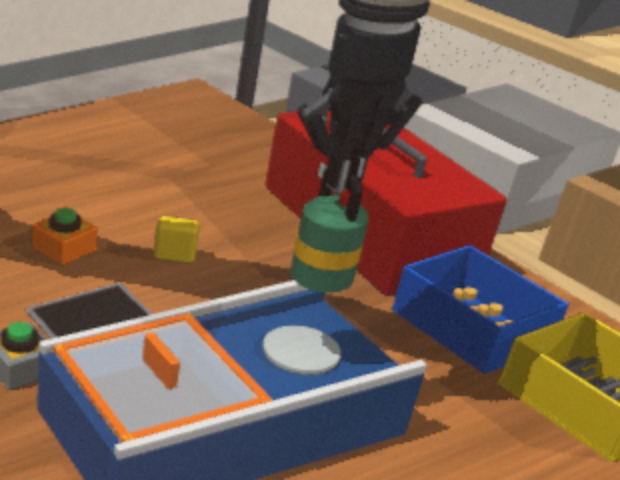

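The canister hangs upright from the handle, clear of the stand.

Emit:
carry_out:
  rows: "-40 -20 0 0;-40 -20 0 0;-40 -20 0 0;-40 -20 0 0;-40 -20 0 0;-40 -20 0 0;0 0 0 0;0 0 -50 0;0 0 -50 0;0 0 0 0"

```text
t: 7.78
eef_pos: [0.3944, 0.2313, 0.1868]
tool_rot: [0.003, 0.997, -0.073, -0.004]
contact_force: [-0.2, -0.3, -2.9]
gripper_width: 0.115
grasp_force: 68.9
```

Emit:
carry_out:
  rows: "0 0 -25 0;0 0 -20 0;0 0 -15 0;0 0 -8 0;0 0 -4 0;0 0 0 0;0 0 0 0"

```text
t: 8.65
eef_pos: [0.3972, 0.2334, 0.1188]
tool_rot: [-0.0, 0.997, -0.073, 0.0]
contact_force: [-0.4, 0.2, -3.0]
gripper_width: 0.117
grasp_force: 51.4
```

```bash
python3 - <<'E'
from h import *
o=st()
s=snap('scene')
cv2.imwrite('pics/g3.png',cv2.resize(s['img'][100:300,290:490],None,fx=2.5,fy=2.5))
E
```

```text
t 8.65 p [0.3972 0.2334 0.1188] close ang 81.6 w 10.0 F [-0.4  0.2 -3. ] g 51.4 q [-0.28  0.32 -0.45  2.13  0.21  0.73 -2.58]
```

View pics/g3.png

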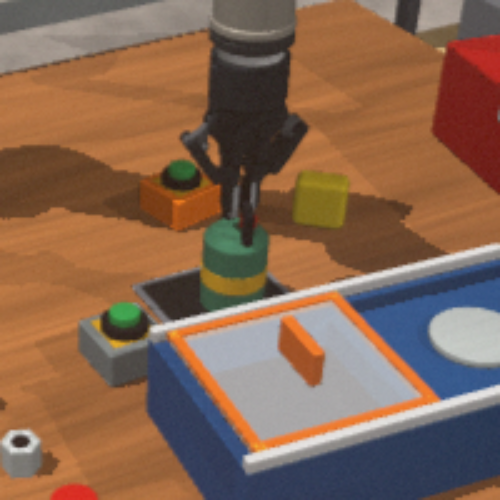

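The canister hangs just above the mat, so I'll lower it the last few millimetres.

Emit:
carry_out:
  rows: "0 0 -3 0;0 0 -2 0;0 0 0 0;0 0 0 0"

```text
t: 9.2
eef_pos: [0.3969, 0.2331, 0.1133]
tool_rot: [0.0, 0.997, -0.073, -0.0]
contact_force: [0.2, -0.4, -3.8]
gripper_width: 0.116
grasp_force: 68.7
```

Emit:
carry_out:
  rows: "0 0 -2 0;0 0 -1 0;0 0 -1 0;0 0 0 0"

```text
t: 9.7
eef_pos: [0.3987, 0.2343, 0.1131]
tool_rot: [-0.0, 0.997, -0.073, 0.002]
contact_force: [-7.1, -6.3, 37.5]
gripper_width: 0.115
grasp_force: 73.0
```

Emit:
carry_out:
  rows: "0 0 3 0;0 0 0 0"

```text
t: 9.95
eef_pos: [0.3974, 0.2335, 0.1129]
tool_rot: [-0.0, 0.997, -0.073, 0.001]
contact_force: [-2.7, -1.6, 8.5]
gripper_width: 0.113
grasp_force: 69.7
```

Emit:
carry_out:
  rows: "0 0 0 0;0 0 0 0;0 0 0 0;0 0 0 0;0 0 20 0;0 0 40 0;0 0 40 0;0 0 40 0;0 0 0 0"
  claw: 60

```text
t: 11.08
eef_pos: [0.3985, 0.2344, 0.2553]
tool_rot: [-0.002, 0.997, -0.073, 0.003]
contact_force: [1.1, 0.3, -0.9]
gripper_width: 0.704
grasp_force: 0.0
```

```bash
python3 - <<'E'
from h import *
o=st()
s=snap('scene')
print([ (r['confidence'],at(s,r['centre'],.004)) for r in place_of('scene','canister')])
print([ (r['confidence'],at(s,r['centre'],.123)) for r in place_of('scene','guard_handle')])
print(px(s,[.39,.23,.004]))
E
```

```text
t 11.07 p [0.3985 0.2344 0.2553] close ang 81.6 w 60.1 F [ 1.1  0.3 -0.9] g 0.0 q [-0.21  0.13 -0.49  1.99  0.07  1.03 -2.45]
[(0.98, array([0.39808502, 0.23547407, 0.004     ]))]
[(0.67, array([0.61569592, 0.16339096, 0.123     ])), (0.4, array([ 0.57215025, -0.12470236,  0.123     ]))]
[378.95731586 219.98489877]
```

The canister stands on the mat at about (0.398, 0.235). Next I'll go to the guard grip.

Emit:
carry_out:
  rows: "54 -18 0 1;54 -18 0 1;54 -18 0 1;54 -18 0 0.5;0 0 -50 0;0 0 -50 0;0 0 -37 0;0 0 -10 0;0 0 0 0"

```text
t: 12.35
eef_pos: [0.6125, 0.1612, 0.1047]
tool_rot: [0.0, 0.999, -0.043, -0.001]
contact_force: [0.1, 0.5, 1.1]
gripper_width: 0.704
grasp_force: 0.0
```

Emit:
carry_out:
  rows: "0 0 0 0;0 0 0 0;0 0 0 0;0 0 0 0;0 0 0 0;0 0 0 0;0 0 0 0"
  claw: 0
  force: 40

```text
t: 13.22
eef_pos: [0.6135, 0.1613, 0.1066]
tool_rot: [-0.0, 0.999, -0.043, 0.001]
contact_force: [-1.1, -0.5, 7.6]
gripper_width: 0.134
grasp_force: 40.5
```

Emit:
carry_out:
  rows: "1 15 0 0;3 35 0 0;3 35 0 0;3 35 0 0;3 30 0 0;1 12 0 0;1 8 0 0;0 0 0 0;0 0 0 0"

```text
t: 14.35
eef_pos: [0.6286, 0.3299, 0.1066]
tool_rot: [0.001, 0.999, -0.043, 0.001]
contact_force: [-2.2, -3.8, 7.9]
gripper_width: 0.132
grasp_force: 42.5
```

```bash
python3 - <<'E'
from h import *
o=st()
s=snap('scene')
cv2.imwrite('pics/g4.png',cv2.resize(s['img'][100:320,290:560],None,fx=2.5,fy=2.5))
E
```

```text
t 14.35 p [0.6286 0.3299 0.1066] close ang 85.0 w 11.3 F [-2.2 -3.8  7.9] g 42.5 q [-0.35  0.68 -0.33  1.54  0.25  0.96 -2.42]
```

View pics/g4.png

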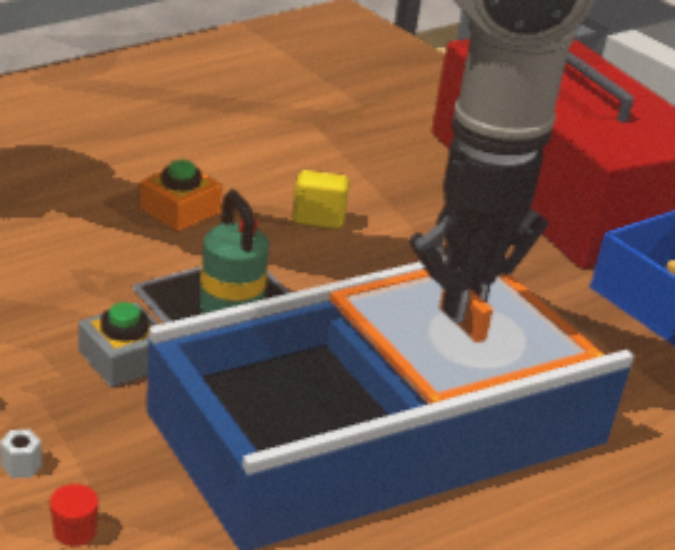

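The guard is open, with the tub fully exposed. I'll nudge it to the stop, then release and go to the spacer at (0.522, -0.068).

Emit:
carry_out:
  rows: "0 4 0 0;0 0 0 0;0 -2 0 0;0 0 0 0"

```text
t: 14.9
eef_pos: [0.6285, 0.3299, 0.1066]
tool_rot: [0.002, 0.999, -0.044, 0.0]
contact_force: [-3.0, -8.0, 10.9]
gripper_width: 0.13
grasp_force: 42.8
```

Emit:
carry_out:
  rows: "0 0 0 0;0 0 0 0;0 0 0 0;0 0 30 0;0 0 40 0;0 0 40 0;0 0 0 0"
  claw: 54

```text
t: 15.78
eef_pos: [0.6296, 0.3348, 0.2196]
tool_rot: [-0.002, 0.999, -0.043, 0.003]
contact_force: [-0.2, -0.1, -0.8]
gripper_width: 0.632
grasp_force: 0.0
```

Emit:
carry_out:
  rows: "-13 -50 0 1;-13 -50 0 1;-13 -50 0 1;-13 -50 0 1;-13 -50 0 1;-13 -50 0 0;-13 -50 0 0;-15 -50 0 0;0 0 0 0"

```text
t: 16.9
eef_pos: [0.52, -0.0718, 0.2143]
tool_rot: [0.001, 1.0, -0.003, -0.001]
contact_force: [0.4, -0.1, 0.7]
gripper_width: 0.635
grasp_force: 0.0
```

```bash
python3 - <<'E'
from h import *
o=st()
c=snap('top'); print(*spacers(c),sep='\n')
s=snap('scene')
print([ (round(r['confidence'],2),at(s,r['centre'],0)[:2].round(3)) for r in place_of('scene','spacer32_a')])
cv2.imwrite('pics/g5.png',np.vstack([cv2.resize(c['img'][160:320,140:460],None,fx=1.85,fy=1.85),cv2.resize(s['img'][180:340,170:490],None,fx=1.85,fy=1.85)]))
E
```

```text
t 16.9 p [ 0.52   -0.0718  0.2143] close ang 89.7 w 54.2 F [ 0.4 -0.1  0.7] g 0.0 q [ 0.28  0.27 -0.31  1.91  0.1   0.98 -1.65]
(array([ 0.4292265 , -0.34771167]), np.float64(49.65937228598036), np.float64(25.288093592107252), (440, 278))
(array([ 0.51830159, -0.25605958]), np.float64(15.664701996966174), np.float64(33.33239165576266), (406, 245))
(array([ 0.52759615, -0.34200336]), np.float64(43.39827006167411), np.float64(40.682954427969044), (438, 242))
(array([ 0.59571287, -0.09764446]), np.float64(38.72119384319566), np.float64(239.54087427739978), (389, 209))
[(0.67, array([ 0.558, -0.175])), (0.57, array([ 0.494, -0.171])), (0.52, array([ 0.531, -0.26 ])), (0.47, array([ 0.396, -0.141]))]
```

View pics/g5.png

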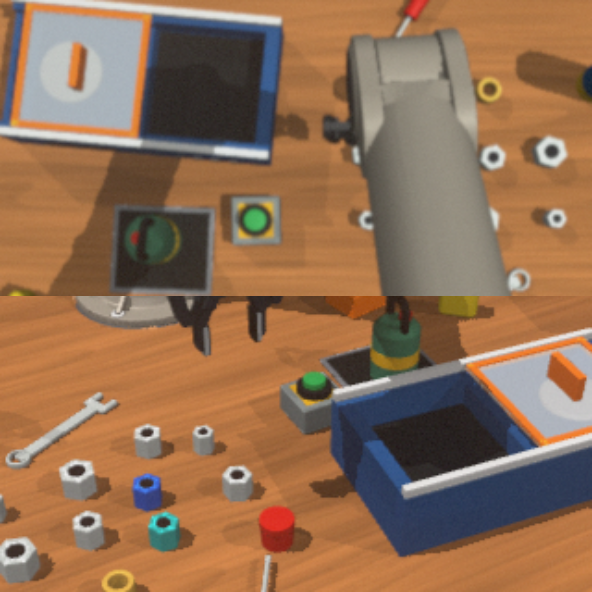

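Gripper above the first spacer; the nearby scene is unchanged.

Emit:
carry_out:
  rows: "0 0 -50 0;0 0 -50 0;0 0 -40 0;0 0 -20 0;0 0 0 0;0 0 0 0"

```text
t: 17.8
eef_pos: [0.5228, -0.0658, 0.056]
tool_rot: [-0.0, 1.0, 0.002, 0.001]
contact_force: [0.4, 0.4, 0.5]
gripper_width: 0.628
grasp_force: 0.0
```

```bash
python3 - <<'E'
from h import *
o=st()
c=snap('top');s=snap('scene')
for n,cc in (('scene',s),):
    print([ (round(r['confidence'],2),r['centre'],at(cc,r['centre'],0)[:2].round(3)) for r in place_of(n,'spacer32_a')])
cv2.imwrite('pics/g6.png',cv2.resize(s['img'][220:340,180:340],None,fx=5,fy=5,interpolation=cv2.INTER_CUBIC))
E
```

```text
t 17.8 p [ 0.5228 -0.0658  0.056 ] close ang 90.2 w 53.6 F [0.4 0.4 0.5] g 0.0 q [ 0.22  0.49 -0.27  2.03  0.21  0.64 -1.75]
[(0.88, [258.7, 310.6], array([ 0.558, -0.178])), (0.84, [221.5, 311.1], array([ 0.523, -0.251])), (0.67, [252.0, 288.1], array([ 0.484, -0.166])), (0.67, [315.7, 312.9], array([ 0.621, -0.07 ])), (0.63, [297.7, 285.1], array([ 0.522, -0.068])), (0.5, [246.9, 265.4], array([ 0.403, -0.149])), (0.5, [440.0, 270.7], array([0.629, 0.253])), (0.49, [383.6, 221.6], array([0.397, 0.24 ]))]
```

View pics/g6.png

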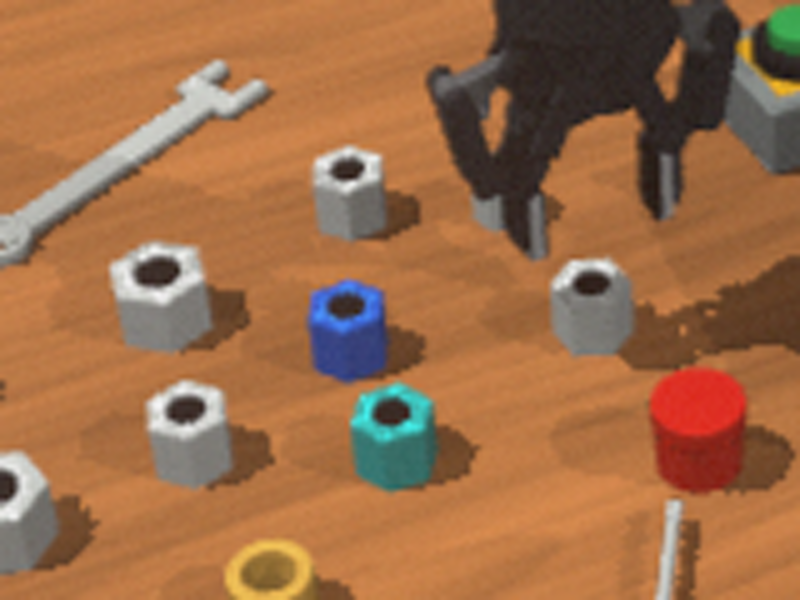

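The open gripper straddles the steel spacer at scene pixel (298,281). I'll descend and close.

Emit:
carry_out:
  rows: "0 -1 -30 0;0 0 -16 0;0 0 -6 0;0 0 0 0;0 0 0 0"

```text
t: 18.58
eef_pos: [0.5224, -0.0679, 0.0039]
tool_rot: [0.0, 1.0, 0.001, 0.001]
contact_force: [0.1, 0.8, 0.1]
gripper_width: 0.631
grasp_force: 0.0
```

Emit:
carry_out:
  rows: "0 0 0 0;0 0 0 0;0 0 0 0;0 0 0 0;0 0 0 0;0 0 0 0"
  claw: 0
  force: 60

```text
t: 19.32
eef_pos: [0.5224, -0.068, 0.0042]
tool_rot: [0.0, 1.0, 0.001, 0.001]
contact_force: [-1.3, -0.5, 6.8]
gripper_width: 0.372
grasp_force: 59.3
```

Emit:
carry_out:
  rows: "0 0 10 0;0 0 40 0;0 0 50 0;0 0 50 0;0 0 0 0;0 0 0 0"

```text
t: 20.08
eef_pos: [0.5213, -0.068, 0.1531]
tool_rot: [0.0, 1.0, 0.001, -0.0]
contact_force: [0.5, -0.1, -2.5]
gripper_width: 0.373
grasp_force: 59.7
```

Emit:
carry_out:
  rows: "28 44 0 0;28 44 0 0;28 44 0 0;28 45 0 0;27 45 0 0;0 0 -20 0;0 0 -40 0;0 0 -25 0;0 0 -10 0;0 0 0 0"

```text
t: 21.32
eef_pos: [0.6599, 0.1533, 0.0569]
tool_rot: [0.0, 1.0, 0.001, -0.001]
contact_force: [0.5, -0.1, -1.3]
gripper_width: 0.367
grasp_force: 59.8
```

Emit:
carry_out:
  rows: "0 0 -4 0;0 0 0 0"

```text
t: 21.58
eef_pos: [0.6613, 0.1541, 0.055]
tool_rot: [-0.0, 1.0, 0.001, 0.001]
contact_force: [0.1, -0.4, -1.8]
gripper_width: 0.37
grasp_force: 59.8
```

Emit:
carry_out:
  rows: "0 0 0 0;0 0 0 0;0 0 0 0;0 0 30 0;0 0 40 0;0 0 40 0;0 0 0 0"
  claw: 54

```text
t: 22.45
eef_pos: [0.6632, 0.1551, 0.1686]
tool_rot: [-0.001, 1.0, 0.001, 0.004]
contact_force: [-0.9, 1.0, 0.0]
gripper_width: 0.633
grasp_force: 0.0
```

```bash
python3 - <<'E'
from h import *
o=st()
c=snap('top'); print(*spacers(c),sep='\n')
s=snap('scene')
for r in place_of('scene','spacer32_a'): print(round(r['confidence'],2),r['centre'],at(s,r['centre'],0)[:2].round(3),at(s,r['centre'],.045)[:2].round(3))
cv2.imwrite('pics/g7.png',np.vstack([cv2.resize(c['img'][160:320,140:460],None,fx=1.85,fy=1.85),cv2.resize(s['img'][180:340,170:490],None,fx=1.85,fy=1.85)]))
E
```

```text
t 22.45 p [0.6632 0.1551 0.1686] close ang 90.1 w 54.0 F [-0.9  1.   0. ] g 0.0 q [-0.09  0.56 -0.33  1.58  0.2   1.02 -2.05]
(array([ 0.39519791, -0.13896933]), np.float64(8.322292555647948), np.float64(32.04378276694311), (363, 290))
(array([ 0.4292265 , -0.34771167]), np.float64(49.65937228598036), np.float64(25.288093592107252), (440, 278))
(array([ 0.42643659, -0.24113212]), np.float64(24.872272573464357), np.float64(40.88207277525187), (401, 279))
(array([ 0.5185052 , -0.25608428]), np.float64(15.462364447867621), np.float64(32.95164296537345), (406, 245))
(array([ 0.52761423, -0.3421298 ]), np.float64(43.13037816745633), np.float64(40.557921669785834), (438, 242))
0.75 [259.7, 310.0] [ 0.558 -0.175] [ 0.601 -0.188]
0.65 [250.2, 264.2] [ 0.402 -0.14 ] [ 0.454 -0.155]
0.53 [249.9, 290.8] [ 0.49  -0.173] [ 0.538 -0.186]
0.52 [219.2, 313.7] [ 0.528 -0.257] [ 0.574 -0.266]
0.45 [414.3, 276.7] [0.619 0.186] [0.659 0.153]
```

View pics/g7.png

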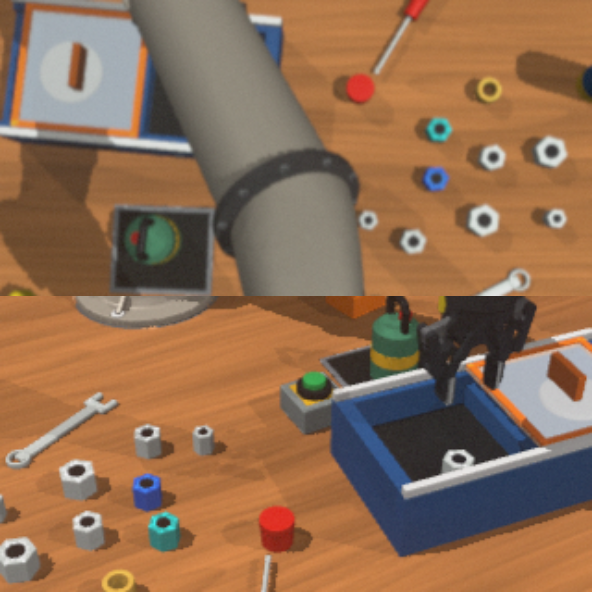

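The first spacer is in the tub. The one at (0.419,-0.149) has been knocked to (0.395,-0.139). I'll fetch the spacer at (0.519,-0.256) first, closing at 75°.

Emit:
carry_out:
  rows: "-18 -51 0 -1.9;-18 -51 0 -1.9;-18 -51 0 -1.9;-18 -51 0 -1.9;-18 -51 0 -1.9;-18 -51 0 -1.9;-18 -51 0 -1.9;-17 -53 0 -1.9;0 0 0 0;0 0 0 0"
  claw: 50

```text
t: 23.85
eef_pos: [0.5174, -0.2551, 0.1631]
tool_rot: [-0.001, 0.991, -0.131, -0.001]
contact_force: [1.0, 1.4, 0.4]
gripper_width: 0.585
grasp_force: 0.0
```

Emit:
carry_out:
  rows: "0 0 -40 0;0 0 -40 0;0 0 -35 0;0 0 0 0;0 0 0 0"

```text
t: 24.48
eef_pos: [0.519, -0.2549, 0.0502]
tool_rot: [-0.0, 0.991, -0.13, 0.001]
contact_force: [0.3, 0.3, -0.2]
gripper_width: 0.586
grasp_force: 0.0
```

```bash
python3 - <<'E'
from h import *
o=st()
s=snap('scene')
for r in place_of('scene','spacer32_a'): print(round(r['confidence'],2),r['centre'],at(s,r['centre'],0)[:2].round(3))
cv2.imwrite('pics/g8.png',cv2.resize(s['img'][220:360,150:310],None,fx=4,fy=4,interpolation=cv2.INTER_CUBIC))
E
```

```text
t 24.48 p [ 0.519  -0.2549  0.0502] close ang 75.0 w 50.0 F [ 0.3  0.3 -0.2] g 0.0 q [ 0.49  0.56 -0.18  1.92  0.15  0.68 -1.61]
0.76 [260.1, 308.0] [ 0.552 -0.172]
0.7 [221.7, 315.4] [ 0.536 -0.254]
0.65 [246.0, 264.3] [ 0.398 -0.149]
0.59 [414.6, 278.3] [0.624 0.184]
0.53 [249.4, 292.5] [ 0.495 -0.176]
```

View pics/g8.png

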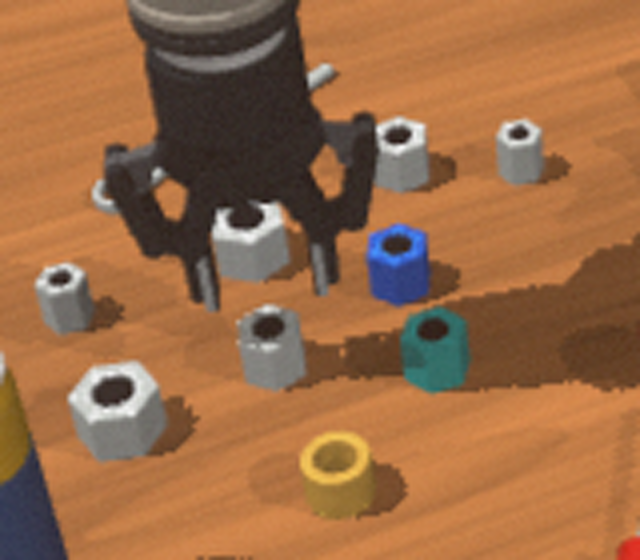

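Centred above the spacer; I'll descend and grip.

Emit:
carry_out:
  rows: "0 0 -30 0;0 0 -11 0;0 0 -5 0;0 0 0 0;0 0 0 0"

```text
t: 25.2
eef_pos: [0.5184, -0.2561, 0.0041]
tool_rot: [0.0, 0.991, -0.131, 0.001]
contact_force: [0.1, 0.1, 0.7]
gripper_width: 0.586
grasp_force: 0.0
```

Emit:
carry_out:
  rows: "0 0 0 0;0 0 0 0;0 0 0 0;0 0 0 0;0 0 0 0;0 0 0 0"
  claw: 0

```text
t: 25.95
eef_pos: [0.5185, -0.2562, 0.0041]
tool_rot: [0.0, 0.991, -0.131, 0.001]
contact_force: [-1.5, 0.8, 6.3]
gripper_width: 0.365
grasp_force: 60.1
```

Emit:
carry_out:
  rows: "0 0 10 0;0 0 40 0;0 0 50 0;0 0 50 0;0 0 0 0;0 0 0 0"

```text
t: 26.7
eef_pos: [0.5172, -0.2557, 0.1529]
tool_rot: [-0.0, 0.991, -0.131, -0.0]
contact_force: [0.1, 0.1, -0.4]
gripper_width: 0.36
grasp_force: 59.5
```

Emit:
carry_out:
  rows: "12 51 0 1.9;12 51 0 1.9;12 51 0 1.9;12 51 0 1.9;12 52 0 1.9;12 52 0 1.9;12 52 0 1.9;11 52 0 1.9;0 0 0 0"

```text
t: 27.82
eef_pos: [0.6111, 0.1627, 0.1512]
tool_rot: [-0.002, 1.0, 0.005, -0.002]
contact_force: [0.1, 0.1, -1.5]
gripper_width: 0.366
grasp_force: 59.7
```

Emit:
carry_out:
  rows: "0 0 -20 0;0 0 -40 0;0 0 -25 0;0 0 -11 0;0 0 -2 0;0 0 0 0"

```text
t: 28.58
eef_pos: [0.6134, 0.1559, 0.0558]
tool_rot: [-0.0, 1.0, 0.001, 0.0]
contact_force: [0.1, 0.3, -1.9]
gripper_width: 0.361
grasp_force: 59.7
```

Emit:
carry_out:
  rows: "0 0 0 0;0 0 0 0;0 0 0 0;0 0 30 0;0 0 40 0;0 0 40 0;0 0 0 0"
  claw: 50

```text
t: 29.45
eef_pos: [0.6152, 0.1571, 0.1693]
tool_rot: [-0.001, 1.0, 0.001, 0.003]
contact_force: [0.7, -0.2, -0.6]
gripper_width: 0.586
grasp_force: 0.0
```

```bash
python3 - <<'E'
from h import *
o=st()
c=snap('top'); print(*spacers(c),sep='\n')
s=snap('scene')
for r in place_of('scene','spacer32_a'): print(round(r['confidence'],2),r['centre'],at(s,r['centre'],0)[:2].round(3),at(s,r['centre'],.045)[:2].round(3))
E
```

```text
t 29.45 p [0.6152 0.1571 0.1693] close ang 90.1 w 50.1 F [ 0.7 -0.2 -0.6] g 0.0 q [-0.09  0.49 -0.36  1.7   0.2   0.97 -2.09]
(array([ 0.39501499, -0.13873241]), np.float64(6.390847987917251), np.float64(32.1813111671213), (363, 290))
(array([ 0.42642415, -0.24126002]), np.float64(24.064029855547073), np.float64(40.75128773512647), (401, 279))
(array([ 0.52761423, -0.3421298 ]), np.float64(43.13037816745633), np.float64(40.557921669785834), (438, 242))
0.81 [247.9, 264.1] [ 0.399 -0.145] [ 0.452 -0.16 ]
0.71 [405.7, 266.5] [0.579 0.189] [0.622 0.156]
0.58 [259.2, 311.3] [ 0.561 -0.178] [ 0.604 -0.19 ]
0.57 [418.3, 277.2] [0.625 0.194] [0.665 0.16 ]
0.53 [249.7, 292.9] [ 0.497 -0.176] [ 0.544 -0.189]
```

Two are in. The third is at (0.396,-0.140), close to the inner reach limit. I'll take it closing at about 67°, with the tool held slightly outward.

Emit:
carry_out:
  rows: "-30 -43 0 -3.3;-30 -43 0 -3.3;-30 -43 0 -3.3;-30 -43 0 -3.3;-30 -43 0 -3.3;-30 -43 0 -3.3;-32 -40 0 -3.2;0 0 0 0;0 0 0 0"

```text
t: 30.72
eef_pos: [0.4007, -0.1415, 0.1647]
tool_rot: [-0.0, 0.98, -0.198, -0.0]
contact_force: [0.2, 0.8, 1.2]
gripper_width: 0.582
grasp_force: 0.0
```

Emit:
carry_out:
  rows: "0 0 -40 0;0 0 -40 0;0 0 -35 0;0 0 0 0;0 0 0 0"

```text
t: 31.35
eef_pos: [0.4019, -0.1412, 0.0509]
tool_rot: [-0.0, 0.98, -0.198, 0.0]
contact_force: [-0.1, -0.1, 0.2]
gripper_width: 0.588
grasp_force: 0.0
```

```bash
python3 - <<'E'
from h import *
o=st()
s=snap('scene')
for r in place_of('scene','spacer32_a'): print(round(r['confidence'],2),r['centre'],at(s,r['centre'],0)[:2].round(3))
cv2.imwrite('pics/g9.png',cv2.resize(s['img'][200:320,170:310],None,fx=4,fy=4,interpolation=cv2.INTER_CUBIC))
E
```

```text
t 31.35 p [ 0.4019 -0.1412  0.0509] close ang 67.2 w 50.2 F [-0.1 -0.1  0.2] g 0.0 q [ 0.35  0.37 -0.18  2.26  0.13  0.51 -1.91]
0.85 [251.8, 292.6] [ 0.498 -0.171]
0.81 [407.0, 266.5] [0.581 0.192]
0.72 [250.9, 263.1] [ 0.399 -0.137]
0.68 [259.7, 309.6] [ 0.557 -0.175]
0.5 [415.0, 279.4] [0.628 0.183]
```

View pics/g9.png

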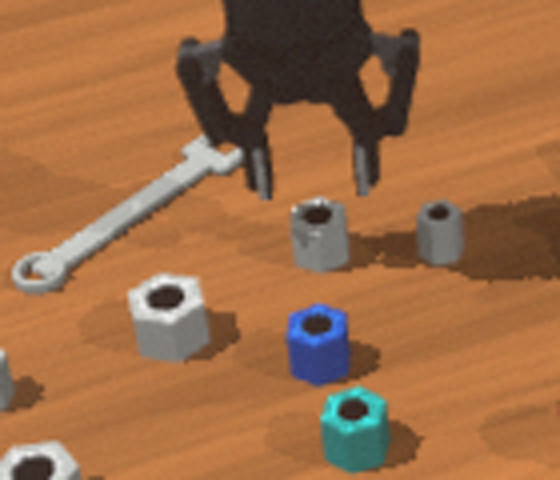

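Emit:
carry_out:
  rows: "-3 1 -30 0;0 0 -11 0;0 0 -5 0;0 0 0 0;0 0 0 0"

```text
t: 32.08
eef_pos: [0.3984, -0.141, 0.0049]
tool_rot: [0.0, 0.98, -0.199, 0.001]
contact_force: [-0.4, -0.2, -0.1]
gripper_width: 0.585
grasp_force: 0.0
```

Emit:
carry_out:
  rows: "0 0 0 0;0 0 0 0;0 0 0 0;0 0 0 0;0 0 0 0;0 0 0 0"
  claw: 0

```text
t: 32.83
eef_pos: [0.3983, -0.141, 0.005]
tool_rot: [0.0, 0.98, -0.199, 0.001]
contact_force: [-2.0, 0.4, 7.8]
gripper_width: 0.361
grasp_force: 59.1
```

Emit:
carry_out:
  rows: "0 0 10 0;0 0 40 0;0 0 50 0;0 0 50 0;0 0 0 0;0 0 0 0"

```text
t: 33.58
eef_pos: [0.3973, -0.1408, 0.1542]
tool_rot: [0.0, 0.98, -0.199, -0.0]
contact_force: [-0.1, 0.6, -1.5]
gripper_width: 0.362
grasp_force: 59.7
```

Emit:
carry_out:
  rows: "24 43 0 3.3;24 43 0 3.3;24 43 0 3.3;24 43 0 3.3;24 43 0 3.3;25 43 0 3.3;25 41 0 3.2;0 0 0 0;0 0 0 0"

```text
t: 34.7
eef_pos: [0.5665, 0.1572, 0.1522]
tool_rot: [0.001, 1.0, 0.001, -0.002]
contact_force: [0.0, -0.4, -2.6]
gripper_width: 0.362
grasp_force: 59.7
```

Emit:
carry_out:
  rows: "0 0 -20 0;0 0 -40 0;0 0 -25 0;0 0 -11 0;0 0 -2 0;0 0 0 0"

```text
t: 35.45
eef_pos: [0.5684, 0.158, 0.0571]
tool_rot: [-0.0, 1.0, 0.001, 0.001]
contact_force: [-0.4, 1.0, -1.1]
gripper_width: 0.359
grasp_force: 59.8
```

Emit:
carry_out:
  rows: "0 0 0 0;0 0 0 0;0 0 0 0;0 0 30 0;0 0 40 0;0 0 40 0;0 0 0 0"
  claw: 50

```text
t: 36.33
eef_pos: [0.5701, 0.1591, 0.17]
tool_rot: [-0.001, 1.0, 0.001, 0.003]
contact_force: [0.3, -0.2, 0.3]
gripper_width: 0.587
grasp_force: 0.0
```

```bash
python3 - <<'E'
from h import *
o=st()
c=snap('top'); print(*spacers(c),sep='\n')
s=snap('scene')
for r in place_of('scene','spacer32_a'): print(round(r['confidence'],2),r['centre'],at(s,r['centre'],0)[:2].round(3),at(s,r['centre'],.045)[:2].round(3))
for r in place_of('scene','guard_handle'): print(round(r['confidence'],2),r['centre'],at(s,r['centre'],.123)[:2].round(3))
cv2.imwrite('pics/g10.png',cv2.resize(s['img'][180:340,150:490],None,fx=2.3,fy=2.3,interpolation=cv2.INTER_CUBIC))
E
```

```text
t 36.33 p [0.5701 0.1591 0.17  ] close ang 90.1 w 50.1 F [ 0.3 -0.2  0.3] g 0.0 q [-0.06  0.43 -0.41  1.8   0.21  0.94 -2.13]
(array([ 0.4292265 , -0.34771167]), np.float64(49.65937228598036), np.float64(25.288093592107252), (440, 278))
(array([ 0.42643659, -0.24113212]), np.float64(24.872272573464357), np.float64(40.88207277525187), (401, 279))
(array([ 0.52761423, -0.3421298 ]), np.float64(43.13037816745633), np.float64(40.557921669785834), (438, 242))
0.8 [393.3, 254.4] [0.527 0.188] [0.572 0.155]
0.76 [252.2, 291.2] [ 0.494 -0.169] [ 0.541 -0.182]
0.75 [404.1, 268.7] [0.584 0.181] [0.627 0.149]
0.58 [416.7, 276.6] [0.621 0.192] [0.661 0.158]
0.57 [259.1, 311.5] [ 0.561 -0.178] [ 0.605 -0.19 ]
0.48 [477.2, 224.8] [0.523 0.453] [0.568 0.405]
0.59 [475.1, 219.5] [0.629 0.331]
```

View pics/g10.png

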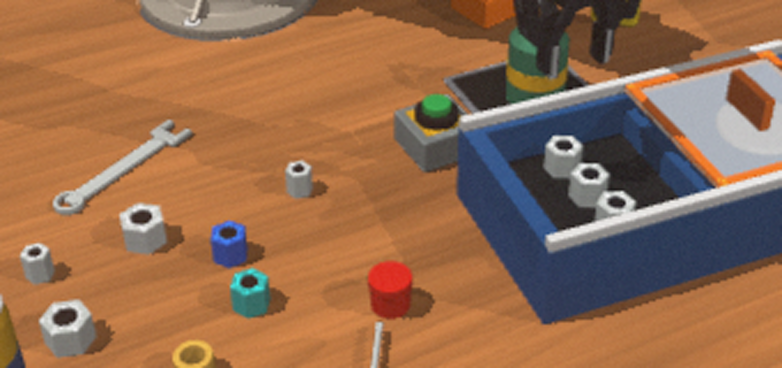

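All three spacers stand in the tub. Next I'll close the guard.

Emit:
carry_out:
  rows: "15 43 10 -1.3;15 43 0 -1.3;15 43 0 -1.3;13 43 0 -1.2;0 0 0 0;0 0 -40 0;0 0 -22 0;0 0 -10 0;0 0 0 0;0 0 0 0"

```text
t: 37.78
eef_pos: [0.6266, 0.3305, 0.1056]
tool_rot: [-0.001, 0.999, -0.044, 0.001]
contact_force: [0.4, -0.2, -0.1]
gripper_width: 0.584
grasp_force: 0.0
```

Emit:
carry_out:
  rows: "0 0 0 0;0 0 0 0;0 0 0 0;0 0 0 0;0 0 0 0;0 0 0 0;0 0 0 0"
  claw: 0
  force: 40

```text
t: 38.65
eef_pos: [0.6262, 0.3301, 0.1051]
tool_rot: [-0.0, 0.999, -0.044, 0.0]
contact_force: [-1.0, -1.7, 4.9]
gripper_width: 0.133
grasp_force: 40.8
```

Emit:
carry_out:
  rows: "-1 -15 0 0;-3 -35 0 0;-3 -35 0 0;-3 -35 0 0;-3 -30 0 0;-1 -12 0 0;-1 -7 0 0;0 0 0 0;0 0 0 0"

```text
t: 39.78
eef_pos: [0.6111, 0.1607, 0.105]
tool_rot: [0.0, 0.999, -0.044, 0.0]
contact_force: [-2.5, 1.0, 8.1]
gripper_width: 0.131
grasp_force: 42.9
```

Emit:
carry_out:
  rows: "0 -2 0 0;0 -1 0 0;0 0 0 0;0 0 0 0"

```text
t: 40.28
eef_pos: [0.6111, 0.1607, 0.1051]
tool_rot: [-0.002, 0.999, -0.043, 0.001]
contact_force: [0.0, 6.6, 4.1]
gripper_width: 0.13
grasp_force: 42.4
```

The guard is at its stop. I'll release, lift, close the fingers and go above the button.

Emit:
carry_out:
  rows: "0 2 0 0;0 0 0 0;0 0 0 0;0 0 0 0;0 0 30 0;0 0 45 0;0 0 45 0;0 0 0 0"
  claw: 50

```text
t: 41.28
eef_pos: [0.6132, 0.161, 0.2287]
tool_rot: [-0.001, 0.999, -0.044, 0.004]
contact_force: [-0.1, 0.1, -0.5]
gripper_width: 0.588
grasp_force: 0.0
```

Emit:
carry_out:
  rows: "-47 -18 0 0;-47 -18 0 0;-47 -18 0 0;-46 -20 0 0;0 0 0 0;0 0 -40 0;0 0 -45 0;0 0 -40 0;0 0 0 0;0 0 0 0"
  claw: 0

```text
t: 42.52
eef_pos: [0.4249, 0.0867, 0.1001]
tool_rot: [-0.0, 0.999, -0.044, 0.0]
contact_force: [1.0, 0.1, 0.5]
gripper_width: -0.0
grasp_force: 0.0
```

```bash
python3 - <<'E'
from h import *
o=st()
s=snap('scene')
for th,z in (('guard_handle',.123),('canister',.004),('start_top',.062)):
  for r in place_of('scene',th): print(th,round(r['confidence'],2),r['centre'],at(s,r['centre'],z)[:2].round(3))
hsv=cv2.cvtColor(s['img'],cv2.COLOR_BGR2HSV)
m=cv2.inRange(hsv,(50,120,80),(75,255,255)); m[:,:320]=0;m[:,356:]=0;m[:210]=0;m[250:]=0
v,u=np.nonzero(m);print(len(u),at(s,(u.mean(),v.mean()),.06))
E
```

```text
t 42.52 p [0.4249 0.0867 0.1001] close ang 85.0 w -0.0 F [1.  0.1 0.5] g 0.0 q [ 0.03  0.31 -0.43  2.21  0.21  0.66 -2.2 ]
guard_handle 0.65 [409.2, 239.3] [0.623 0.156]
guard_handle 0.41 [211.7, 284.7] [ 0.57  -0.269]
canister 0.82 [378.8, 218.7] [0.385 0.233]
start_top 0.59 [362.8, 167.7] [0.213 0.28 ]
start_top 0.56 [339.2, 222.9] [0.425 0.09 ]
96 [0.43168391 0.08683441 0.06      ]
```

Everything agrees: the guard is shut and the tool is over the green button on the grey box. Pressing.

Emit:
carry_out:
  rows: "0 0 -20 0;0 0 -14 0;0 0 -4 0;0 0 -4 0;0 0 -2 0;0 0 0 0;0 0 0 0"

```text
t: 43.6
eef_pos: [0.4236, 0.086, 0.056]
tool_rot: [0.0, 0.999, -0.044, -0.0]
contact_force: [-4.4, -1.7, 11.4]
gripper_width: 0.004
grasp_force: 5.6
```

Emit:
carry_out:
  rows: "0 0 -1 0;0 0 0 0;0 0 0 0"

```text
t: 43.98
eef_pos: [0.4236, 0.086, 0.0557]
tool_rot: [0.001, 0.999, -0.044, 0.0]
contact_force: [-7.2, -2.8, 23.6]
gripper_width: -0.004
grasp_force: 12.1
```

Emit:
carry_out:
  rows: "0 0 15 0;0 0 40 0;0 0 50 0;0 0 50 0;0 0 0 0;0 0 0 0;0 0 0 0"

```text
t: 44.85
eef_pos: [0.423, 0.0859, 0.2081]
tool_rot: [0.0, 0.999, -0.043, -0.001]
contact_force: [-0.1, -0.2, -0.8]
gripper_width: 0.003
grasp_force: 0.0
```

```bash
python3 - <<'E'
from h import *
o=st()
s=snap('scene')
for th,z in (('guard_handle',.123),('canister',.004),('start_top',.062),('spacer32_a',.045)):
  for r in place_of('scene',th): print(th,round(r['confidence'],2),r['centre'],at(s,r['centre'],z)[:2].round(3))
E
```

```text
t 44.85 p [0.423  0.0859 0.2081] close ang 85.0 w 0.3 F [-0.1 -0.2 -0.8] g 0.0 q [ 0.1   0.13 -0.48  2.1   0.08  0.92 -2.08]
canister 0.6 [280.6, 263.0] [ 0.436 -0.075]
canister 0.58 [381.9, 220.7] [0.396 0.235]
start_top 0.55 [339.8, 223.3] [0.427 0.091]
start_top 0.47 [362.3, 165.1] [0.199 0.286]
start_top 0.25 [199.2, 252.6] [ 0.382 -0.251]
spacer32_a 0.85 [260.6, 309.4] [ 0.601 -0.186]
spacer32_a 0.77 [250.9, 293.4] [ 0.546 -0.187]
```

The button bottomed out, with force rising to 24 N at the stop, and it has been released.

```bash
python3 -c "
from station import *
print(hand_in())"
```

```text
the job is handed in; nothing more can be done
None
```

I carried out all five steps in order and handed the job in, but `hand_in()` gave no verdict: the canister is on the mat, the three 32 mm spacers present are in the tub, the guard is shut and the button was pressed and released (I viewed 15 pictures, one over the limit of 14).

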